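Load a sample plate under the stage's spring clip

ROBOT

A 6-joint arm with a two-finger parallel gripper is mounted at the origin on the work surface. World frame = base frame: x ahead of the robot, y to its left, z up, the work surface at z = 0. Lengths are in m, angles in rad, forces in N, time in s.
With the tool pointing down it reaches from about 0.35 to 0.775 m from the base axis. Payload 5.5 kg.
Tool frame: the origin (TCP) lies between the finger pads; the fingertips stand 19 mm ahead of it and the grasp point (between the pads) is the TCP; z points along the fingers, x is the direction in which the jaws open and shut, and the axes are right-handed (so a half turn about z gives the same grasp; the last joint's range is limited). The gripper opens to 85 mm and grips with 20 to 120 N. Pads are 22 mm wide; open, the fingers measure 114 mm over their backs; the gripper's body (76 mm by 85 mm) begins 54 mm behind the grasp point. The pads swing forward as they close: fully open they stand 13 mm farther back than shut.
Start: joints at [1.051, 0.313, 0.046, 1.304, 0, 1.431], TCP at [0.213, 0.534, 0.25] pointing down, gripper open.
Joint ranges: [-2.76, 2.76], [-0.86, 1.69], [-1.03, 1.26], [-2.2, 2.34], [-1.47, 1.5], [-3.14, 3.14]. Speed limits (rad/s): [2.57, 2.57, 3.14, 3.14, 3.14, 3.14].

INTERFACE

Orientations are given as a unit quaternion [w, x, y, z].
In Python, from workcell import env gives the robot as it stands. The module is installed in compiled form; this text tells all that it offers.
- The arm moves only by the tool carry_out, never from a script. Its argument "steps" is a list of rows, each a list of 7 numbers: the gripper command: -1 is shut, 1 is fully open, values between are in proportion, then the shift along the tool's x, y, z in m, then the turn, a rotation vector about the tool's x, y, z in rad. A call has 1 to 20 rows; each row shifts and turns the commanded pose from where the row before left it, along the tool's axes as they then stand; what a row does not reach is not made up. A row lasts 1/8 s, in which the tool goes at most 62.5 mm and 10.7 degrees, less where a joint would pass 70% of its speed; a pose out of reach is approached as far as the arm can. A call with a gripper value outside its range is refused whole. The fingers move at their own pace and stop on an object; "grip_force" is the grip in N (left out, the last holds). Time passes only in rows, so rows that do not move let the fingers close. It gives the time, the measured TCP pose, the force and the opening at its end, in the units of the state.
- env.get_state(): the state, without advancing time (a new reading comes with each control period).
- env.read_camera(name): name is "scene" or "top" or "wrist"; returns a dict with "color" (400x640x3 uint8, red, green, blue), "K" (3x3 intrinsics, pixels), "dist" ([k1, k2, p1, p2, k3] as OpenCV has them; the pictures are not rectified), "R" (3x3) and "t" (3): a world point X has camera coordinates R X + t. Camera axes: x right, y down, z forward; pixel columns grow to the right and rows downward; lengths in m; the calibration is good to about 2 mm. A picture is of the moment at which its call begins. There is no depth.
- env.hand_in(): hands the job in, once; it reports no verdict.
The state is a dict: "clock": time; "joint_pos": joint angles; "qvel": joint speeds; "tau": joint torques, N m; "tcp_pos": TCP position; "orientation": TCP orientation; "wrist_force": force on the tool from outside, world axes, zero at the start; "ft_torque": the same for the moment, N m; "finger_gap": finger opening in m.
Only numpy, scipy, OpenCV 4.12 (cv2) and the standard library are available. Lean on these libraries where they do the work, as an engineer would, in place of code of your own. Each camera call takes 0.05 s, during which the arm holds its last target. There are 200 camera calls.

TASK

Load the blue sample plate into the clamping stage: press the clip's red paddle down with one fingertip and, while holding it down, push the plate along its channel with the other fingertip until it is fully home against the black end stop beneath the clip. Then let the paddle up so that the clip clamps the plate, and move clear. Only push the plate, never pick it up, and leave the things around the stage where they are.

Things in the scene. Friction and masses are not known exactly. Their poses are not given: they have to be found in the camera images.
- stage: Fixed clamping stage. Origin on its underside, z up, x the push direction; all in mm in this frame. Dark base plate: x -130..65, y -36..92, top z 10. Aluminium bed: x -125..60, y -28..28, top z 22. On it a 47 mm wide channel centred on y 0 between rails with tops at z 27, open at -x. Clip's hinge tube: 8 mm thick, along x -115..43 at y 34, z 38; end posts to z 44. The red paddle is beyond it, at +y.
- stop (a point): Centre of the black end stop's face, which the plate's front end must meet: stage x 45, y 0, z 29 mm; the stop is 46 mm wide, its top at z 36 mm.
- clip (a joint): Spring clip's angle (rad): 0 at rest, 0.25 with the paddle right down (hard stop). One rigid rocker on the hinge tube: pressing the paddle lifts its steel arm and black foot over the channel. It clears the plate above 0.13; let go on the plate it rests at about 0.11, pressing with 4 N. The paddle needs 2 N to start, 9 N right down, and springs back. All clip parts stay below z 60 mm.
- foot (a point): Middle of the underside of the clip's black foot, a bar along stage x 18..40, at y -3 mm. At clip angle 0 it is 6 mm above the bed, so its square end blocks the 10 mm plate; at 0.25 it is 15 mm above.
- paddle (a point): Centre of the top face of the red paddle, a flat strip 104 mm long (stage x -114..-10) and 32 mm wide (y about 54..86). At rest it is at x -62, y 70, z 36 mm, sloping up to +y by 0.25 rad; pressed right down the face is level at z 27 mm: 5 mm above the bed, 5 mm below the plate's top. Press it anywhere along it; the face is slick (friction 0.15), a fingertip slides on it easily.
- plate_mid (a point): Centre (half-way up) of the blue sample plate, 60 mm long (x), 44 wide (y), 10 thick, about 60 g, a round amber sample in a steel ring on top. Loose, flat in the channel, its x along the stage's x, its middle 40 to 75 mm short of home, its front edge short of the clip's foot. Its rear end face (to -x) is free to be pushed.
- home (a point): Where the plate's centre lies when the plate is fully home against the end stop: stage x 15, y 0, z 27 mm; axes as the stage's.
- spare: Orange spare plate, 60 x 44 x 10 mm, lying on the bench beside the paddle; origin at the centre of its underside. Leave alone.
- cap: Green plastic cap, 30 mm across, 12 mm high; origin at the centre of its underside. Leave alone.
- jar: Amber jar with black lid, 48 mm across, 62 mm high; origin at the centre of its underside. Leave alone.
- vial: Small clear vial with white cap, 24 mm across, 50 mm high; origin at the centre of its underside. Leave alone.
- disc: Perforated steel disc, 110 mm across, 5 mm thick, lying flat beyond the stage; origin at the centre of its underside. Leave alone.
- tape: Cardboard tape roll, 84 mm across, 24 mm high; origin at the centre of its underside. Leave alone.
- driver: Screwdriver with yellow handle, 160 mm long, lying on the bench along its own x. Leave alone.
Mind the look-alikes: they are no part of the job. There is more than one size of the part that bears plate_mid; the job needs the smallest.

How it is judged:
On the way, in this order (a step that is already met when the one before it is completed fails the run):
1. the paddle is held down by a finger, the plate still outside the clip (value of joint clip above 0.15 rad and contact force between the fingers and anything else above 1 N and x of plate_mid in the frame of home below -0.028 m), for 0.2 s.
2. the plate is pushed fully home beneath the clip while the paddle is still held down (value of joint clip above 0.15 rad and contact force between the fingers and anything else above 1 N and x of plate_mid in the frame of home between -0.004 and 0.003 m and y of plate_mid in the frame of home between -0.004 and 0.004 m), for 0.1 s.
At the end, for the whole second after the job is handed in: The blue plate lies flat in the channel with its centre no more than 4 mm short of home (4 mm sideways, 0.08 rad), and the clip has been let down on it (clip angle 0.08 to 0.135 rad) and is at rest (x of plate_mid in the frame of home between -0.004 and 0.003 m and y of plate_mid in the frame of home between -0.004 and 0.004 m and angle between the x axis of plate_mid and the x axis of home, either way round below 0.08 rad and value of joint clip between 0.08 and 0.135 rad and z of plate_mid in the frame of home between -0.003 and 0.003 m and velocity of joint clip between -0.05 and 0.05 rad/s); the robot touches nothing.
It fails at once if the plate is lifted or tipped (z of plate_mid in the frame of home above 0.01 m or angle between plate_mid's own z axis and vertical above 0.25 rad).
It fails at once if one of the things around the stage is moved more than 15 mm (distance of any of spare, cap, jar, vial, disc, tape, driver from where it was at the start of the episode above 0.015 m).
It also fails if it takes over 38 s, if anything falls off the work surface, if the arm or the gripper's body presses on something with over 40 N, if the wrist force passes 120 N, or if a joint passes its speed limit or range.

## Working session

There is one attempt and no reset: what is moved stays moved. The work goes in short steps, Python scripts to look and compute and a tool call to move; the robot and the scene stay as the last step left them, time stands still between calls to the robot, and variables do not carry over. Pictures are saved under pics/ and viewed, about 8 in all and at most 12, crops included, and the job is handed in when it is done.

Besides the shell and the picture viewer there is one more tool, called after "Emit:" by a JSON object that holds its "op" and its "data". carry_out: Moves the arm, as the interface text tells. Its arguments: {"type":"object","properties":{"steps":{"type":"array","items":{"type":"array","items":{"type":"number"}}},"grip_force":{"type":"number"}},"required":["steps"]}

```bash
mkdir -p pics
cat > h.py <<'E'
import numpy as np, cv2
from workcell import env
def ray(c,uv):
    p=cv2.undistortPoints(np.array(uv,float).reshape(-1,1,2),c["K"],np.array(c["dist"]))[:,0]
    R=np.array(c["R"]);o=-R.T@np.array(c["t"])
    return o,np.c_[p,np.ones(len(p))]@R
def plane(c,uv,z):
    o,d=ray(c,uv); return o+d*((z-o[2])/d[:,2])[:,None]
def proj(c,X):
    return cv2.projectPoints(np.array(X,float).reshape(-1,1,3),cv2.Rodrigues(np.array(c["R"]))[0],np.array(c["t"],float),c["K"],np.array(c["dist"]))[0][:,0]
def snap(n,f):
    c=env.read_camera(n);cv2.imwrite(f"pics/{f}.png",c["color"][:,:,::-1]);np.save(f"pics/{f}.npy",c,allow_pickle=True);return c
def load(f): return np.load(f"pics/{f}.npy",allow_pickle=True).item()
E
python3 -c "
from h import *
for n in ['top','scene']:
    c=snap(n,n+'0');print(n,c['K'].round(1).tolist() if hasattr(c['K'],'round') else c['K'],(-np.array(c['R']).T@c['t']).round(3))
s=env.get_state();print(s)"
```

```text
top [[367.5, 0.0, 314.8], [0.0, 367.5, 201.0], [0.0, 0.0, 1.0]] [0.491 0.048 0.965]
scene [[409.7, 0.0, 321.1], [0.0, 409.7, 198.6], [0.0, 0.0, 1.0]] [ 0.938 -0.261  0.695]
{'clock': 0.1, 'joint_pos': array([ 1.05140827e+00,  3.13917590e-01,  4.50858782e-02,  1.30361354e+00,
       -1.49521593e-06,  1.43120497e+00]), 'qvel': array([-0.00047717, -0.00187888,  0.00437091, -0.00031165, -0.00111998,
       -0.00017507]), 'tau': array([ 2.42820002e-03, -4.81727457e+01,  2.99243063e+01,  1.27274764e-02,
       -8.33097192e-05,  8.79646478e-06]), 'tcp_pos': array([0.21295826, 0.5336438 , 0.24949967]), 'orientation': array([ 3.63664760e-04,  8.27867966e-01,  5.60922411e-01, -7.39925299e-04]), 'wrist_force': array([ 0.09679024, -0.3498337 , -0.45376014]), 'ft_torque': array([0.03873908, 0.05002827, 0.00413109]), 'finger_gap': 0.08525629895521011}
```

View pics/top0.png

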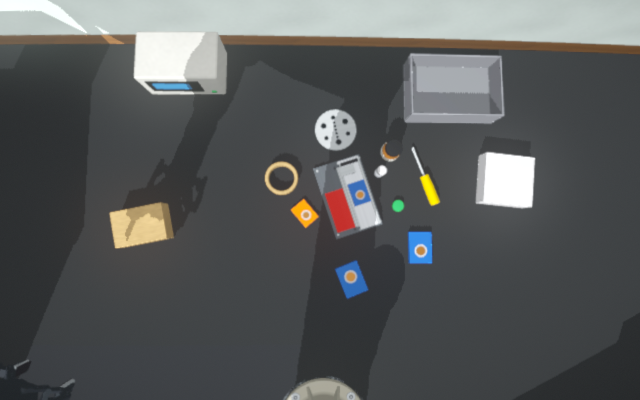

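View pics/scene0.png

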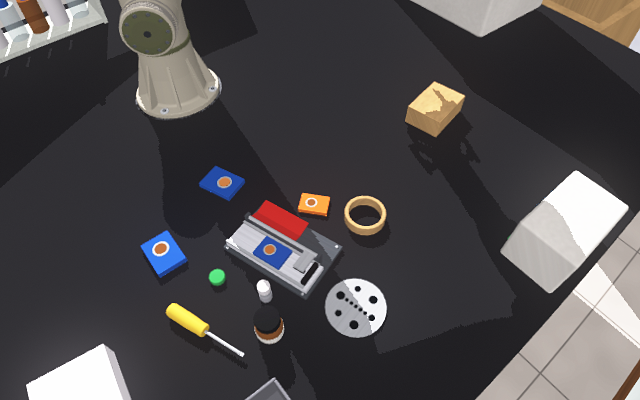

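```bash
python3 -c "
from h import *
a=load('top0')['color'][145:245,305:395,::-1];b=load('scene0')['color'][190:300,215:350,::-1]
a=cv2.resize(a,None,fx=4.4,fy=4.4,interpolation=2);b=cv2.resize(b,(400,326),interpolation=2)
o=np.zeros((440,800,3),np.uint8);o[:a.shape[0],:a.shape[1]]=a;o[:326,400:]=b
cv2.imwrite('pics/crop0.png',o)
c=load('top0');hsv=cv2.cvtColor(c['color'],cv2.COLOR_RGB2HSV)
for nm,lo,hi in [('blue',(105,130,60),(125,255,255)),('red',(0,180,80),(4,255,255)),('orange',(12,180,150),(20,255,255)),('green',(60,150,80),(80,255,255))]:
  m=cv2.inRange(hsv,lo,hi)
  for k in cv2.findContours(m,0,2)[0]:
    if cv2.contourArea(k)>50:
      r=cv2.minAreaRect(k);print(nm,np.round(r[0],1),np.round(r[1],1),r[2]); print(plane(c,cv2.boxPoints(r),.032 if nm in('blue','red') else .01).round(4)[:,:2].tolist())
"
```

```text
blue [351.3 279. ] [32.9 24. ] 68.19859313964844
[[0.3918, -0.0265], [0.414, -0.0829], [0.3377, -0.1134], [0.3159, -0.0572]]
blue [420. 247.] [32. 24.] 90.0
[[0.4855, -0.2159], [0.4855, -0.2781], [0.4042, -0.2765], [0.4044, -0.2147]]
blue [358.8 192.4] [21.5 15.8] 71.56504821777344
[[0.6035, -0.0623], [0.6166, -0.101], [0.5642, -0.1181], [0.5512, -0.0795]]
red [339.5 210. ] [38.9 16.8] 71.56504821777344
[[0.5787, -0.0046], [0.5926, -0.0453], [0.4985, -0.0764], [0.4849, -0.0359]]
orange [304.2 212.6] [23.3 17.6] 49.76364517211914
[[0.5407, 0.0863], [0.5705, 0.0515], [0.5243, 0.0122], [0.4947, 0.047]]
green [397.5 205. ] [10.6 10.6] 45.0
[[0.5533, -0.1755], [0.5731, -0.1956], [0.5534, -0.2152], [0.5336, -0.195]]
```

View pics/crop0.png

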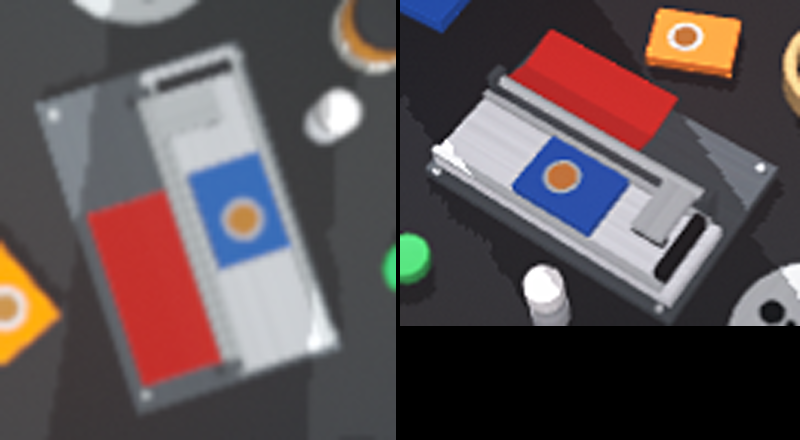

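Three blue plates: top pixels (359,192) in the channel, 21x16 px; (351,279) and (420,247) on the bench, both about 32x24 px. The one in the channel is the smallest, and the crop confirms it: it lies behind the clip's foot. The stage yaw is about 18°, with +x up the picture. I'll turn the tool's x to stage +y and go above for a close look.

Emit:
{"op": "carry_out", "data": {"steps": [[0.29,0,0,0,0,0,-0.14],[0.29,0,0,0,0,0,-0.14],[0.29,0,0,0,0,0,-0.14],[0.29,0,0,0,0,0,-0.14],[0.29,0,0,0,0,0,-0.14],[0.29,-0.045,0.007,0,0,0,0],[0.29,-0.045,0.007,0,0,0,0],[0.29,-0.045,0.007,0,0,0,0],[0.29,-0.045,0.007,0,0,0,0],[0.29,-0.045,0.007,0,0,0,0],[0.29,-0.045,0.007,0,0,0,0],[0.29,-0.045,0.007,0,0,0,0],[0.29,-0.045,0.007,0,0,0,0],[0.29,-0.045,0.007,0,0,0,0],[0.29,-0.045,0.007,0,0,0,0],[0.29,-0.045,0.007,0,0,0,0],[0.29,-0.045,0.007,0,0,0,0],[0.29,-0.045,0.007,0,0,0,0],[0.29,-0.045,0.007,0,0,0,0],[0.29,-0.045,0.007,0,0,0,0]], "grip_force": 30}}

```text
clock: 2.6
tcp_pos: [0.5256, -0.075, 0.2499]
orientation: [-0.0, 0.585, 0.811, 0.0]
wrist_force: [0.6, -0.0, 0.4]
finger_gap: 0.0551
```

```bash
python3 -c "
from h import *
c=snap('wrist','w1');s=env.get_state()
print({k:np.round(s[k],4) for k in ('clock','tcp_pos','orientation','wrist_force','finger_gap','joint_pos')});print((-np.array(c['R']).T@c['t']).round(3))"
```

```text
{'clock': np.float64(2.65), 'tcp_pos': array([ 0.5284, -0.0796,  0.2495]), 'orientation': array([ 1.600e-03,  5.868e-01,  8.097e-01, -8.000e-04]), 'wrist_force': array([ 4.1225, -3.678 ,  1.2793]), 'finger_gap': np.float64(0.0549), 'joint_pos': array([-0.2986,  0.2326, -0.0642,  1.2715, -0.0025, -0.6151])}
[ 0.447 -0.101  0.373]
```

View pics/w1.png

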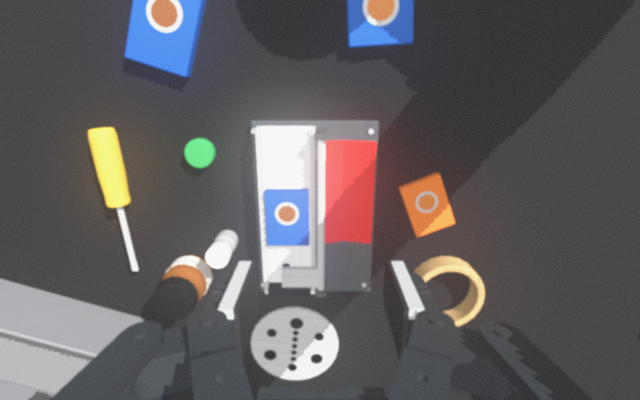

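The wrist view shows the blue plate at (287,217), red paddle (350,190), base corners (252,122) to (370,290), and the disc and jar clear of the fingers. Next I measure it again with the arm settled.

```bash
cat > m.py <<'E'
from h import *
def blob(c,lo,hi,z,near):
    m=cv2.inRange(cv2.cvtColor(c['color'],cv2.COLOR_RGB2HSV),lo,hi)
    m=cv2.morphologyEx(m,cv2.MORPH_CLOSE,np.ones((3,3)))
    ks=[k for k in cv2.findContours(m,0,2)[0] if cv2.contourArea(k)>300]
    k=min(ks,key=lambda k:np.hypot(*(k.reshape(-1,2).mean(0)-near)))
    P=plane(c,k.reshape(-1,2),z)[:,:2]*1000
    r=cv2.minAreaRect(P.astype(np.float32));B=cv2.boxPoints(r)
    e=B[1]-B[0] if np.hypot(*(B[1]-B[0]))>np.hypot(*(B[2]-B[1])) else B[2]-B[1]
    return np.array(r[0]),sorted(r[1]),np.degrees(np.arctan2(e[1],e[0]))%180
E
python3 -c "
from m import *
c=snap('wrist','w2');s=env.get_state()
print({k:np.round(s[k],4) for k in ('clock','tcp_pos','orientation','wrist_force')})
print('plate',blob(c,(100,110,60),(128,255,255),.032,(287,217)))
print('red',blob(c,(0,150,60),(6,255,255),.036,(350,190)))
print('base corners',plane(c,[(252,122),(379,122),(370,291),(262,290)],.01)[:,:2].round(4).tolist())
"
```

```text
{'clock': np.float64(2.7), 'tcp_pos': array([ 0.5269, -0.0772,  0.2493]), 'orientation': array([ 4.000e-04,  5.871e-01,  8.095e-01, -3.000e-04]), 'wrist_force': array([-0.5843,  0.5159,  0.3074])}
plate (array([583.4810791 , -92.07077026]), [42.77579879760742, 58.57388687133789], np.float32(18.24555))
red (array([537.07983398, -36.12097549]), [36.60348892211914, 103.24234008789062], np.float32(17.690765))
base corners [[0.5085, -0.1586], [0.4694, -0.0391], [0.6528, 0.0204], [0.6908, -0.0991]]
```

Emit:
{"op": "carry_out", "data": {"steps": [[0.29,0.0033,0,0.028,0,0,0],[0.29,0,0,0.028,0,0,0],[0.29,0,0,0.028,0,0,0],[0.29,0,0,0.028,0,0,0],[0.29,0,0,0.028,0,0,0],[0.29,0,0,0.028,0,0,0],[0.29,0,0,0,0,0,0],[0.29,0,0,0,0,0,0]]}}

```text
clock: 3.7
tcp_pos: [0.5245, -0.0701, 0.0831]
orientation: [0.0, 0.585, 0.811, 0.0]
wrist_force: [0.1, 0.4, 0.1]
finger_gap: 0.055
```

```bash
python3 -c "
from h import *
s=env.get_state();print({k:np.round(s[k],4) for k in ('clock','tcp_pos','orientation','wrist_force','finger_gap')})
a=snap('scene','s3')['color'][130:300,190:360,::-1];b=snap('wrist','w3')['color'][:,120:560,::-1]
a=cv2.resize(a,(400,400),interpolation=2)
cv2.imwrite('pics/c3.png',np.hstack([a,cv2.resize(b,(400,400))]))"
```

```text
{'clock': np.float64(3.7), 'tcp_pos': array([ 0.5245, -0.0701,  0.0831]), 'orientation': array([2.000e-04, 5.852e-01, 8.109e-01, 2.000e-04]), 'wrist_force': array([0.1028, 0.3893, 0.0714]), 'finger_gap': np.float64(0.055)}
```

View pics/c3.png

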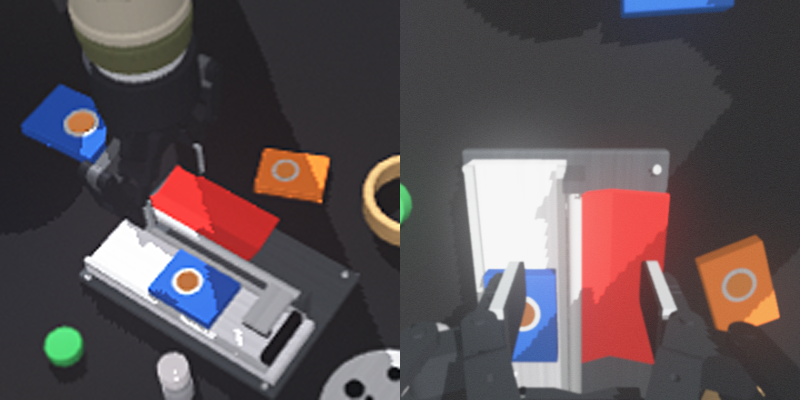

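```bash
python3 -c "
from h import *
c=load('w3')
th=np.radians(18.2);R=np.array([[np.cos(th),-np.sin(th)],[np.sin(th),np.cos(th)]])
for z in (.05,.06,.064,.07,.08):
  P=plane(c,[(235,262),(256,262),(392,262),(414,262)],z)[:,:2]-[.5835,-.0921]
  print(z,(P@R*1000+[-36,0]).round(1).tolist())
m=cv2.inRange(cv2.cvtColor(c['color'],cv2.COLOR_RGB2HSV),(0,150,60),(6,255,255))
"
```

```text
0.05 [[-83.5, -2.8], [-83.5, 7.5], [-83.7, 73.8], [-83.8, 84.5]]
0.06 [[-88.9, -0.1], [-88.9, 9.5], [-89.1, 71.6], [-89.1, 81.6]]
0.064 [[-91.0, 0.9], [-91.1, 10.3], [-91.3, 70.7], [-91.3, 80.5]]
0.07 [[-94.3, 2.5], [-94.3, 11.5], [-94.5, 69.3], [-94.5, 78.7]]
0.08 [[-99.7, 5.2], [-99.7, 13.5], [-99.9, 67.1], [-99.9, 75.8]]
```

Emit:
{"op": "carry_out", "data": {"steps": [[0.29,-0.004,0,0.005,0,0,0],[0.29,0,0,0.01,0,0,0],[0.29,0,0,0.009,0,0,0],[0.29,0,0,0,0,0,0],[0.29,0,0,0,0,0,0]]}}

```text
clock: 4.42
tcp_pos: [0.5255, -0.0742, 0.0581]
orientation: [-0.0, 0.585, 0.811, -0.0]
wrist_force: [0.2, 0.4, 0.0]
finger_gap: 0.0552
```

Emit:
{"op": "carry_out", "data": {"steps": [[0.29,0,0,0.003,0,0,0],[0.29,0,0,0.003,0,0,0],[0.29,0,0,0,0,0,0]]}}

```text
clock: 4.8
tcp_pos: [0.5254, -0.0742, 0.0521]
orientation: [-0.0, 0.585, 0.811, -0.0]
wrist_force: [-0.9, 0.5, -0.1]
finger_gap: 0.0551
```

Emit:
{"op": "carry_out", "data": {"steps": [[0.29,0,0,0.002,0,0,0],[0.29,0,0,0.002,0,0,0],[0.29,0,0,0,0,0,0]]}}

```text
clock: 5.18
tcp_pos: [0.5258, -0.0744, 0.0485]
orientation: [0.0, 0.585, 0.811, 0.0]
wrist_force: [0.5, -0.4, 2.3]
finger_gap: 0.055
```

Emit:
{"op": "carry_out", "data": {"steps": [[0.29,0,0,0.002,0,0,0],[0.29,0,0,0.001,0,0,0],[0.29,0,0,0,0,0,0]]}}

```text
clock: 5.55
tcp_pos: [0.5259, -0.0747, 0.0457]
orientation: [0.001, 0.585, 0.811, -0.0]
wrist_force: [-1.0, -1.3, 4.8]
finger_gap: 0.0548
```

Emit:
{"op": "carry_out", "data": {"steps": [[0.29,0,0,0.002,0,0,0],[0.29,0,0,0.002,0,0,0],[0.29,0,0,0,0,0,0]]}}

```text
clock: 5.92
tcp_pos: [0.5263, -0.0753, 0.0423]
orientation: [0.001, 0.586, 0.811, -0.0]
wrist_force: [-2.1, -2.9, 10.5]
finger_gap: 0.055
```

```bash
python3 -c "
from h import *
s=env.get_state();print({k:np.round(s[k],4) for k in ('clock','tcp_pos','orientation','wrist_force','ft_torque')})
a=snap('scene','s4')['color'][170:290,210:350,::-1];b=snap('wrist','w4')['color'][:,120:560,::-1]
a=cv2.resize(a,(467,400),interpolation=2)
cv2.imwrite('pics/c4.png',np.hstack([a,cv2.resize(b,(330,400))]))"
```

```text
{'clock': np.float64(5.925), 'tcp_pos': array([ 0.5263, -0.0753,  0.0423]), 'orientation': array([ 1.300e-03,  5.855e-01,  8.106e-01, -3.000e-04]), 'wrist_force': array([-2.1227, -2.8836, 10.5318]), 'ft_torque': array([-0.4289,  0.4724,  0.0822])}
```

View pics/c4.png

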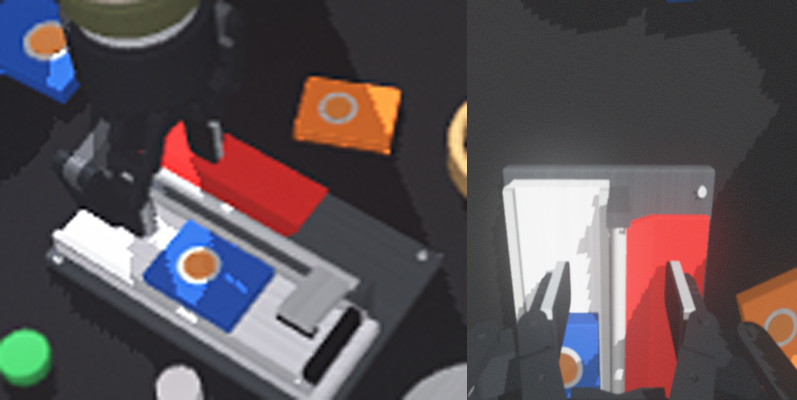

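The paddle reads 10.5 N, so it should be right down, and the foot is up. The fingertip stands behind the plate's rear face. Now the push along stage +x.

Emit:
{"op": "carry_out", "data": {"steps": [[0.29,0,0,0,0,0,0],[0.29,0,0,0,0,0,0],[0.29,0,0.005,0,0,0,0],[0.29,0,0.005,0,0,0,0],[0.29,0,0.005,0,0,0,0],[0.29,0,0.005,0,0,0,0],[0.29,0,0,0,0,0,0]]}}

```text
clock: 6.9
tcp_pos: [0.5446, -0.0678, 0.0419]
orientation: [0.0, 0.585, 0.811, 0.0]
wrist_force: [-2.2, -0.3, 10.2]
finger_gap: 0.0553
```

```bash
python3 -c "
from h import *
s=env.get_state();print({k:np.round(s[k],4) for k in ('clock','tcp_pos','orientation','wrist_force','ft_torque')})
a=snap('scene','s5')['color'][170:290,210:350,::-1];b=snap('top','t5')['color'][145:245,305:395,::-1]
a=cv2.resize(a,(467,400),interpolation=2)
cv2.imwrite('pics/c5.png',np.hstack([a,cv2.resize(b,(330,400),interpolation=2)]))"
```

```text
{'clock': np.float64(6.9), 'tcp_pos': array([ 0.5446, -0.0678,  0.0419]), 'orientation': array([0.000e+00, 5.853e-01, 8.108e-01, 1.000e-04]), 'wrist_force': array([-2.2431, -0.2907, 10.2221]), 'ft_torque': array([0.2081, 0.619 , 0.0829])}
```

View pics/c5.png

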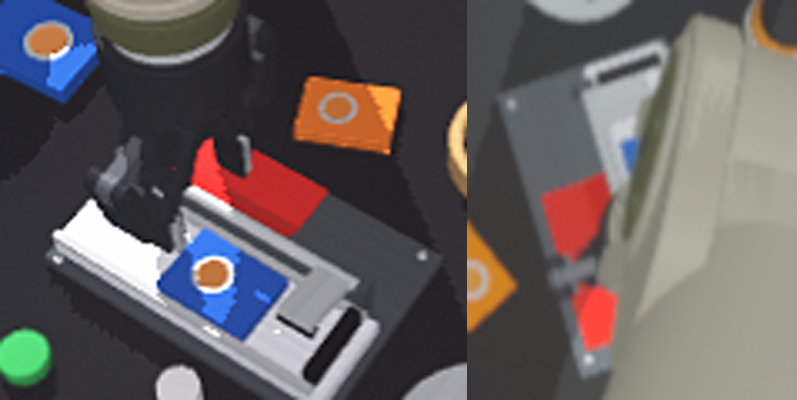

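Emit:
{"op": "carry_out", "data": {"steps": [[0.29,0,0.005,0,0,0,0],[0.29,0,0.005,0,0,0,0],[0.29,0,0.005,0,0,0,0],[0.29,0,0.005,0,0,0,0],[0.29,0,0.005,0,0,0,0],[0.29,0,0.005,0,0,0,0],[0.29,0,0.004,0,0,0,0],[0.29,0,0,0,0,0,0]]}}

```text
clock: 8.0
tcp_pos: [0.5768, -0.0571, 0.0419]
orientation: [-0.0, 0.585, 0.811, 0.0]
wrist_force: [-3.4, -0.8, 9.1]
finger_gap: 0.0549
```

Emit:
{"op": "carry_out", "data": {"steps": [[0.29,0,0.002,0,0,0,0],[0.29,0,0,0,0,0,0]]}}

```text
clock: 8.25
tcp_pos: [0.5784, -0.0566, 0.0419]
orientation: [-0.0, 0.585, 0.811, -0.0]
wrist_force: [-2.7, -0.2, 9.4]
finger_gap: 0.0553
```

```bash
python3 -c "
from h import *
s=env.get_state();print({k:np.round(s[k],4) for k in ('clock','tcp_pos','orientation','wrist_force','ft_torque')})
a=snap('scene','s6')['color'][170:290,210:350,::-1]
cv2.imwrite('pics/c6.png',cv2.resize(a,(700,600),interpolation=2))"
```

```text
{'clock': np.float64(8.25), 'tcp_pos': array([ 0.5784, -0.0566,  0.0419]), 'orientation': array([-2.000e-04,  5.853e-01,  8.108e-01, -1.000e-04]), 'wrist_force': array([-2.712 , -0.1642,  9.3759]), 'ft_torque': array([0.1118, 0.7343, 0.0964])}
```

View pics/c6.png

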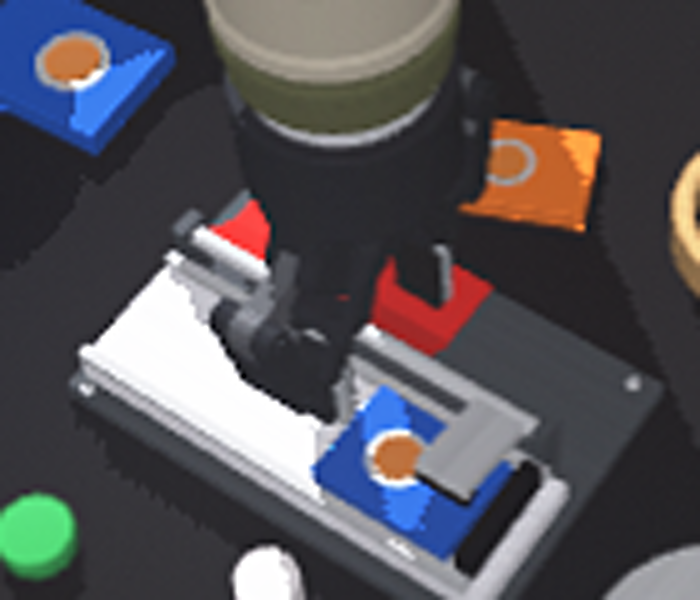

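The plate's front is under the foot and close to the black stop, near (490,500) in the crop. The push force hasn't jumped yet, so I'll finish in small steps.

Emit:
{"op": "carry_out", "data": {"steps": [[0.29,0,0.0015,0,0,0,0],[0.29,0,0,0,0,0,0]]}}

```text
clock: 8.55
tcp_pos: [0.5797, -0.0562, 0.0419]
orientation: [-0.0, 0.585, 0.811, -0.0]
wrist_force: [-3.3, -0.9, 9.5]
finger_gap: 0.0547
```

Emit:
{"op": "carry_out", "data": {"steps": [[0.29,0,0.0015,0,0,0,0],[0.29,0,0,0,0,0,0]]}}

```text
clock: 8.8
tcp_pos: [0.5811, -0.0557, 0.0419]
orientation: [-0.0, 0.585, 0.811, -0.0]
wrist_force: [-3.7, -1.0, 8.4]
finger_gap: 0.0552
```

Emit:
{"op": "carry_out", "data": {"steps": [[0.29,0,0.0015,0,0,0,0],[0.29,0,0,0,0,0,0]]}}

```text
clock: 9.05
tcp_pos: [0.5816, -0.0555, 0.0419]
orientation: [-0.001, 0.586, 0.811, -0.001]
wrist_force: [-5.9, -2.8, 10.5]
finger_gap: 0.0552
```

Emit:
{"op": "carry_out", "data": {"steps": [[0.29,0,0.001,0,0,0,0],[0.29,0,0,0,0,0,0]]}}

```text
clock: 9.3
tcp_pos: [0.5817, -0.0555, 0.0419]
orientation: [-0.001, 0.586, 0.811, -0.002]
wrist_force: [-8.2, -2.7, 12.6]
finger_gap: 0.0552
```

The TCP has stopped advancing and the push force is rising, so the plate is against the stop (TCP stage x -26, as predicted). I'll back off 3 mm, let the paddle up gently and rise clear.

Emit:
{"op": "carry_out", "data": {"steps": [[0.29,0,0,0,0,0,0],[0.29,0,-0.0015,0,0,0,0],[0.29,0,-0.003,0,0,0,0],[0.29,0,0,0,0,0,0],[0.29,0,0,-0.0015,0,0,0],[0.29,0,0,-0.0015,0,0,0],[0.29,0,0,-0.0015,0,0,0],[0.29,0,0,-0.0015,0,0,0],[0.29,0,0,-0.0015,0,0,0],[0.29,0,0,-0.0015,0,0,0],[0.29,0,0,-0.0015,0,0,0],[0.29,0,0,-0.0015,0,0,0],[0.29,0,0,-0.005,0,0,0],[0.29,0,0,-0.01,0,0,0],[0.29,0,0,-0.02,0,0,0],[0.29,0,0,-0.03,0,0,0],[0.29,0,0,-0.04,0,0,0],[0.29,0,0,-0.04,0,0,0],[0.29,0,0,0,0,0,0],[0.29,0,0,0,0,0,0]]}}

```text
clock: 11.8
tcp_pos: [0.5795, -0.0563, 0.1985]
orientation: [0.0, 0.585, 0.811, 0.0]
wrist_force: [0.4, 0.3, -0.6]
finger_gap: 0.0549
```

```bash
python3 -c "
from m import *
s=env.get_state();print({k:np.round(s[k],4) for k in ('clock','tcp_pos','wrist_force')})
a=snap('scene','s7')['color'][170:300,210:360,::-1];c=snap('wrist','w7');b=c['color'][:,150:450,::-1]
cv2.imwrite('pics/c7.png',np.hstack([cv2.resize(a,(460,400),interpolation=2),b]))
print(blob(c,(100,110,60),(128,255,255),.032,(290,300)))"
```

```text
{'clock': np.float64(11.8), 'tcp_pos': array([ 0.5795, -0.0563,  0.1985]), 'wrist_force': array([ 0.448 ,  0.3079, -0.6396])}
(array([629.94378662, -77.71394348]), [42.42607879638672, 61.04117965698242], np.float32(17.414816))
```

View pics/c7.png

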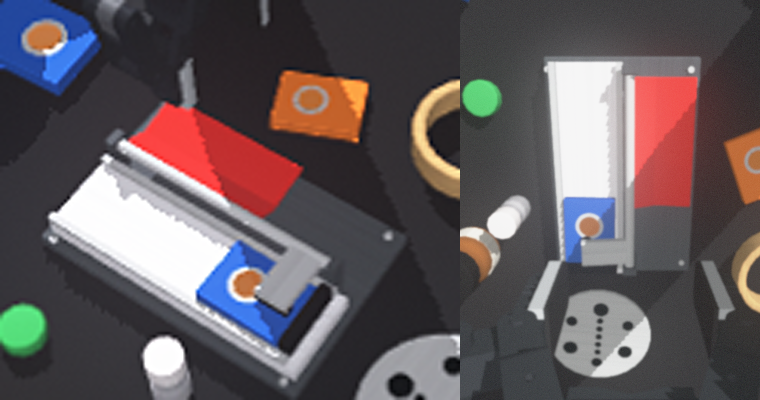

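The plate sits against the black stop with the foot on it, and the gripper is clear with nothing around the stage disturbed. Handing in.

```bash
python3 -c "
from h import *
print(env.hand_in(), env.get_state()['wrist_force'].round(1))"
```

```text
the job is handed in; nothing more can be done
the job is handed in; nothing more can be done
```

I loaded the smallest blue plate, the one already in the channel, into the clamping stage, and handed the job in at about 12 s on the robot's clock. One finger held the paddle down at about 10 N while the other pushed the plate along. I stopped when the TCP no longer advanced and the push force rose to about 8 N. Then I backed off about 4 mm, let the paddle up slowly and rose clear.

- **Last checks:** in the pictures the plate lies against the black stop with the clip's foot on it, and the nearby items in view look undisturbed. The wrist force read close to zero.
- **Disagreement:** the camera put the plate's travel at 48.6 mm against the 50–51 mm I had estimated. That is within the calibration error.
- **Not measured:** I judged the clip angle from force, fingertip height and the pictures, never directly.
- **Failed:** hand-in reports no verdict. The last force reading in that script didn't print, because the run ended there.

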